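Point out the stray wheel tool and the cup it belongs in

TASK

Show the apprentice what to put away and where: point straight down at the brass wheel of the wheel-ended hand tool on the cutting mat, fingertips two or three centimetres above it, and stay still there for two full seconds. Then point in the same way, also for two full seconds, at the empty wooden cup with the wide hole on the tool stand, and finally raise the hand at least 15 cm. Touch nothing, travel high, and come down over none of the other tools and cups.

Things in the scene. Friction and masses are not known exactly. Their poses are not given: they have to be found in the camera images.
- roll: The wheel tool: hand tool 150 mm long, wooden handle 24 mm thick and 95 mm long, brass head; lies flat on the 3 mm thick green mat among two others like it (which of three places is random). Origin under the middle of its length; x runs from handle to head, z up. Its head is a brass wheel lying flat, 40 mm across, centred 55 mm from the origin along x.
- roll_wheel (a point): The place to point at first: centre of the wheel's upper side, 20 mm above the mat. z is up.
- pallet: Not to be pointed at: hand tool 150 mm long, wooden handle 24 mm thick and 95 mm long, brass head; lies flat on the 3 mm thick green mat among two others like it (which of three places is random). Origin under the middle of its length; x runs from handle to head, z up. Its head is a cross-bar 46 mm wide (a T).
- pallet_bar (a point): Top of the middle of that cross-bar, 20 mm above the mat.
- awl: Not to be pointed at: hand tool 150 mm long, wooden handle 24 mm thick and 95 mm long, brass head; lies flat on the 3 mm thick green mat among two others like it (which of three places is random). Origin under the middle of its length; x runs from handle to head, z up. Its head is a thin point.
- awl_point (a point): Above the thin point, 8 mm from its end, 20 mm above the mat.
- cup_wide: Empty turned wooden cup, 50 mm across and 30 mm high, with a wide hole 38 mm across. It stands loose on the tool stand, in a row of five cups 65 mm apart in random order, three of them filled by an upright tool. Origin under its centre.
- cup_wide_mouth (a point): The place to point at second: centre of that cup's mouth, level with its rim, 70 mm above the work surface. z is up. The handles in the other cups rise 40 mm above this level.
- cup_narrow: Not to be pointed at: empty cup of the same outside size, with a narrow hole 12 mm across. Origin under its centre.
- cup_narrow_mouth (a point): Centre of the narrow cup's mouth, level with its rim.
- stamp_ball: Cup of the same outside size filled by a short upright wooden handle that ends in a ball 28 mm across; 70 mm high in all, loose on the stand. Origin under its centre.
- stamp_ball_top (a point): Top of that handle, on the axis, 109 mm above the work surface.
- stamp_pear: Cup of the same outside size filled by a short upright wooden handle that ends in a pear shape, thickest (26 mm) low down; 70 mm high in all, loose on the stand. Origin under its centre.
- stamp_pear_top (a point): Top of that handle, on the axis, 109 mm above the work surface.
- stamp_flat: Cup of the same outside size filled by a short upright wooden handle that ends in a flat disc 32 mm across; 70 mm high in all, loose on the stand. Origin under its centre.
- stamp_flat_top (a point): Top of that handle, on the axis, 109 mm above the work surface.
- stand: Low wooden tool stand, fixed, 70 x 330 mm (x, y), its top 40 mm above the work surface; carries the five cups. Origin under its centre; the row runs along its y.
- weight: Bystander: brass cylinder 40 mm across, 35 mm high, on the mat between the tools and the stand. Origin under its centre.
- tape: Bystander: cardboard ring 48 mm across, 18 mm high, on the mat likewise. Origin under its centre.
- glue: Bystander: grey glue bottle 60 mm across, 160 mm high, at the left. Origin under its centre.
- book: Bystander: bound book 170 x 120 x 28 mm lying at the right. Origin under its centre.
Not all that is in view belongs to the job. Leave any green or red look-alike of the stamp_ball alone.

How it is judged:
By the outcome, as a careful person would: the job done as asked, in the order asked, and still so for the second after the job is handed in, with the robot touching nothing.
It also fails if it takes over 48 s, if anything falls off the work surface, if the arm or the gripper's body presses on something with over 40 N, if the wrist force passes 120 N, or if a joint passes its speed limit or range.

ROBOT

A 7-joint arm with a two-finger parallel gripper is mounted at the origin on the work surface. World frame = base frame: x ahead of the robot, y to its left, z up, the work surface at z = 0. Lengths are in m, angles in rad, forces in N, time in s.
With the tool pointing down it reaches from about 0.4 to 0.875 m from the base axis. Payload 6.5 kg.
Tool frame: the origin (TCP) lies between the finger pads, 19 mm behind the fingertips; this is the grasp point; z points along the fingers, y is the line along which they close (so a half turn about z gives the same grasp; the last joint's range is limited). The gripper opens to 88 mm and grips with 3 to 60 N. Pads are 18 mm wide; open, the fingers measure 123 mm over their backs; the gripper's body (75 mm by 187 mm) begins 45 mm behind the grasp point.
Start: joints at [1.157, 0.536, -0.004, 1.538, 0.003, 1.067, -0.071], TCP at [0.222, -0.611, 0.257] pointing down, gripper open.
Joint ranges: [-2.7, 2.7], [-0.37, 2.16], [-1.27, 1.26], [0.24, 2.4], [-1.31, 4.45], [0.19, 1.91], [-2.76, 2.76]. Speed limits (rad/s): [2.39, 2.39, 3.14, 3.14, 3.14, 3.14, 3.14].

INTERFACE

Orientations are given as a unit quaternion [x, y, z, w].
In Python, from cell import sensors, read_camera, camera_info, order gives the robot as it stands.
- The arm moves only by the tool move_arm, never from a script. Its argument "commands" is a list of rows, each an object with "delta_pos": the shift along the tool's x, y, z in cm, a list of three; "rotation": the turn, a rotation vector about the tool's x, y, z in degrees, a list of three. In form: [{"delta_pos": [x, y, z], "rotation": [wx, wy, wz]}, ...]. A call has exactly 5 rows; each row shifts and turns the commanded pose from where the row before left it, along the tool's axes as they then stand; what a row does not reach is not made up. A row lasts 1/12 s, in which the tool goes at most 41.7 mm and 7.16 degrees, less where a joint would pass 70% of its speed; a pose out of reach is approached as far as the arm can. A call with a gripper value outside its range is refused whole. "claw" is the closure, from -1 (fully open) to 1 (shut), set as the call begins (left out, the last holds). The fingers move at their own pace and stop on an object; "force" is the grip in N (left out, the last holds). Time passes only in rows, so rows that do not move let the fingers close, or fill a call up. It gives the time, the measured TCP pose, the force, the opening and the grip force at its end, in the units of the state.
- sensors.observe(): the state, without advancing time (a new reading comes with each control period).
- read_camera(name): name is "side" or "top" or "wrist"; returns the picture (420x560x3 uint8, red, green, blue); there is no depth.
- camera_info(name): a dict with "vertical_fov" (degrees; the focal length in pixels is half the picture's height over the tangent of half this angle, whatever the lens; pixels are square), "cx", "cy" (the principal point, pixels), "rvec" (rotation vector, rad) and "tvec" (3), from world to camera coordinates, as OpenCV has them. Camera axes: x right, y down, z forward; pixel columns grow to the right and rows downward; lengths in m; the calibration is good to about 2 mm. A picture is of the moment at which its call begins: read the wrist's pose just before it. camera_info takes no time and is no camera call; for the wrist camera it gives the pose at the moment of the call.
- order.close_job(): hands the job in; it is judged then, once.
The state is a dict: "t": time; "qpos": joint angles; "joint_velocities": joint speeds; "effort": joint torques, N m; "tcp_pos": TCP position; "tool_rot": TCP orientation; "wrist_force": force on the tool from outside, world axes, zero at the start; "torque": the same for the moment, N m; "grip_width": finger opening in m; "grasp_force": force on a finger pad.
Only numpy, scipy, OpenCV 4.12 (cv2) and the standard library are available. Lean on these libraries where they do the work, as an engineer would, in place of code of your own. Each camera call takes 0.05 s, during which the arm holds its last target. There are 200 camera calls.

## Working session

There is one attempt and no reset: what is moved stays moved. The work goes in short steps, Python scripts to look and compute and a tool call to move; the robot and the scene stay as the last step left them, time stands still between calls to the robot, and variables do not carry over. Pictures are saved under pics/ and viewed, at most 10 in all, crops included, and the job is handed in when it is done.

Besides the shell and the picture viewer there is one more tool, called after "Emit:" in YAML: its name, and indented under it one key for each argument. move_arm: Moves the arm, as the interface text tells. Its arguments: {"type":"object","properties":{"commands":{"type":"array"},"claw":{"type":"number"},"force":{"type":"number"}},"required":["commands"]}

```bash
mkdir -p pics
cat > h.py <<'E'
import numpy as np,cv2
from cell import sensors,read_camera,camera_info,order
def K(n,im=(420,560)):
    c=camera_info(n);f=im[0]/2/np.tan(np.radians(c["vertical_fov"])/2)
    return np.array([[f,0,c["cx"]],[0,f,c["cy"]],[0,0,1]]),cv2.Rodrigues(np.array(c["rvec"],float))[0],np.array(c["tvec"],float)
def ray(cal,u,v):
    k,R,t=cal;d=R.T@np.linalg.inv(k)@[u,v,1];return -R.T@t,d/np.linalg.norm(d)
def plane(cal,u,v,z):
    o,d=ray(cal,u,v);return o+d*(z-o[2])/d[2]
def tri(c1,p1,c2,p2):
    o,d=ray(c1,*p1);q,e=ray(c2,*p2)
    s=np.linalg.lstsq(np.c_[d,-e],q-o,rcond=None)[0];a,b=o+s[0]*d,q+s[1]*e
    return (a+b)/2,np.linalg.norm(a-b)
E
python3 - <<'E'
from h import *
for n in("top","side"):
    im=read_camera(n);cv2.imwrite(f"pics/{n}0.png",im[:,:,::-1]);c=camera_info(n);print(n,c,ray(K(n),280,210))
s=sensors.observe();print(s["t"],s["tcp_pos"],s["tool_rot"],s["grip_width"])
E
```

```text
top {'vertical_fov': 51.09354847910974, 'cx': 277.95783545743063, 'cy': 211.56783970068963, 'rvec': array([ 2.01398266, -2.2195142 ,  0.22716531]), 'tvec': array([0.05830354, 0.62715734, 1.48129513])} (array([0.31942942, 0.02864872, 1.57737281]), array([ 0.20391549, -0.0252662 , -0.9786624 ]))
side {'vertical_fov': 42.737771598851076, 'cx': 276.61210902937734, 'cy': 206.91861888216056, 'rvec': array([ 0.79650697, -2.41059549,  1.27009239]), 'tvec': array([0.50466205, 0.29696088, 1.21928601])} (array([-0.10523679,  0.97064814,  0.93610647]), array([ 0.49162982, -0.66003925, -0.5680214 ]))
0.1 [ 0.2213541  -0.61061127  0.25664402] [ 9.84911866e-01  1.73055022e-01 -1.89477835e-04 -7.35139965e-04] 0.08781038511279525
```

View pics/top0.png

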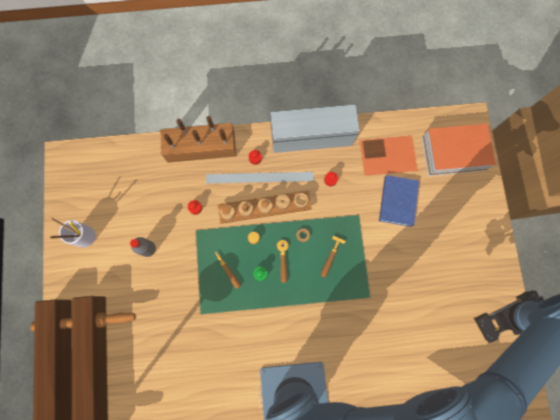

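View pics/side0.png

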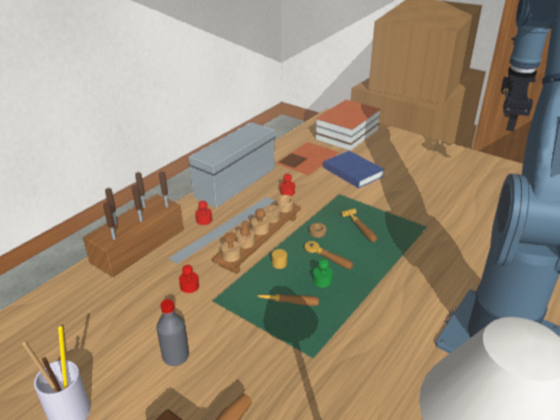

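The top view shows three tools on the mat: an awl with its tip at (218,255), the wheel tool with its head at (283,245), and a T-bar at (338,240). The brass weight (253,238) and tape ring (303,235) are round objects that could be taken for the wheel. The five cups run from (227,211) to (301,200). In the side view the wheel is at (312,247). A close crop of both views should settle the choice of wheel and cup.

Run:
```python
from h import *
a=cv2.imread("pics/top0.png")[185:290,205:355];b=cv2.imread("pics/side0.png")[185:285,205:355]
o=np.vstack([cv2.resize(a,(450,315),interpolation=cv2.INTER_CUBIC),cv2.resize(b,(427,285),interpolation=cv2.INTER_CUBIC).copy() if 0 else cv2.resize(b,(450,285),interpolation=cv2.INTER_CUBIC)])
cv2.imwrite("pics/crop1.png",o)
T,S=K("top"),K("side")
print("wheel tri",tri(T,(283,245),S,(312,247)))
for u,v in[(283,245),(338,240),(218,255),(253,238),(303,235)]:print(plane(T,u,v,.023).round(3))
for u,v in[(227,211),(246,208),(265,205),(283,201),(301,200)]:print("cup",plane(T,u,v,.07).round(3))
```

```text
wheel tri (array([ 0.51664271, -0.01007979,  0.01274617]), np.float64(0.0007637961387715138))
[ 0.516 -0.01   0.023]
[ 0.515 -0.207  0.023]
[0.503 0.223 0.023]
[0.551 0.094 0.023]
[ 0.545 -0.084  0.023]
cup [0.648 0.175 0.07 ]
cup [0.652 0.108 0.07 ]
cup [0.656 0.04  0.07 ]
cup [ 0.665 -0.024  0.07 ]
cup [ 0.662 -0.087  0.07 ]
```

View pics/crop1.png

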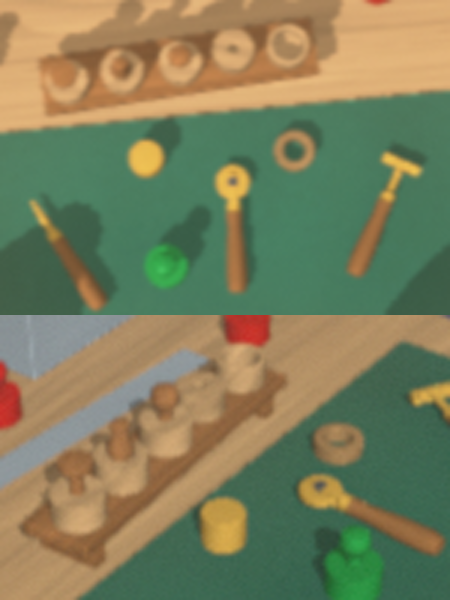

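The crop shows the wheel with its dark hub in the middle of the mat, at top (282.7,245.3) and side (312,246). The five cups, left to right in the top view:

| Pixel (top) | Cup |
|---|---|
| (227,211) | stamp |
| (246,208) | stamp |
| (265,205) | stamp |
| (283,201) | narrow hole |
| (301.3,200) | wide empty hole |

I choose the wheel at (283,245) and the cup at (301,200); in the side view that cup is at about (286,199). Now I travel high towards the wheel with the fingers shut.

Emit:
move_arm:
  commands:
    - {"delta_pos":[1.2,-1.16,-0.5],"rotation":[0,0,0]}
    - {"delta_pos":[2.4,-2.3,-0.5],"rotation":[0,0,0]}
    - {"delta_pos":[2.4,-2.3,-0.5],"rotation":[0,0,0]}
    - {"delta_pos":[2.4,-2.3,-0.5],"rotation":[0,0,0]}
    - {"delta_pos":[2.4,-2.3,-0.5],"rotation":[0,0,0]}
  claw: 1

```text
t: 0.52
tcp_pos: [0.288, -0.4752, 0.2822]
tool_rot: [0.985, 0.173, -0.0, -0.0]
wrist_force: [1.6, 0.2, -0.9]
grip_width: 0.0568
grasp_force: 0.0
```

Emit:
move_arm:
  commands:
    - {"delta_pos":[2.4,-2.3,0],"rotation":[0,0,0]}
    - {"delta_pos":[2.4,-2.3,0],"rotation":[0,0,0]}
    - {"delta_pos":[2.4,-2.3,0],"rotation":[0,0,0]}
    - {"delta_pos":[2.4,-2.3,0],"rotation":[0,0,0]}
    - {"delta_pos":[2.4,-2.3,0],"rotation":[0,0,0]}

```text
t: 0.93
tcp_pos: [0.3616, -0.3262, 0.2822]
tool_rot: [0.985, 0.173, -0.0, -0.0]
wrist_force: [0.4, 0.1, -0.2]
grip_width: 0.024
grasp_force: 0.0
```

Emit:
move_arm:
  commands:
    - {"delta_pos":[2.4,-2.3,0],"rotation":[0,0,0]}
    - {"delta_pos":[2.4,-2.3,0],"rotation":[0,0,0]}
    - {"delta_pos":[2.4,-2.3,0],"rotation":[0,0,0]}
    - {"delta_pos":[2.4,-2.3,0],"rotation":[0,0,0]}
    - {"delta_pos":[2.4,-2.3,0],"rotation":[0,0,0]}

```text
t: 1.35
tcp_pos: [0.4352, -0.1773, 0.2823]
tool_rot: [0.985, 0.173, -0.0, -0.0]
wrist_force: [-0.2, -0.4, 0.8]
grip_width: 0.0001
grasp_force: 0.0
```

Emit:
move_arm:
  commands:
    - {"delta_pos":[2.4,-2.3,0],"rotation":[0,0,0]}
    - {"delta_pos":[2.4,-2.3,0],"rotation":[0,0,0]}
    - {"delta_pos":[2.4,-2.3,0],"rotation":[0,0,0]}
    - {"delta_pos":[1.2,-1.2,0],"rotation":[0,0,0]}
    - {"delta_pos":[0,0,0],"rotation":[0,0,0]}

```text
t: 1.77
tcp_pos: [0.4876, -0.0694, 0.2823]
tool_rot: [0.984, 0.176, 0.0, -0.001]
wrist_force: [-0.1, 0.2, -0.4]
grip_width: 0.0007
grasp_force: 0.0
```

Run:
```python
from h import *
W=K("wrist");im=read_camera("wrist");np.savez("w0.npz",k=W[0],R=W[1],t=W[2],im=im)
cv2.imwrite("pics/w0.png",im[:,:,::-1])
for p in[(.516,-.01,.023),(.662,-.087,.07)]:
    q=W[0]@(W[1]@p+W[2]);print(q[:2]/q[2],q[2])
```

```text
[241.64873358 140.67701283] 0.3797901807744707
[350.85553362  35.86682225] 0.3027075277933261
```

View pics/w0.png

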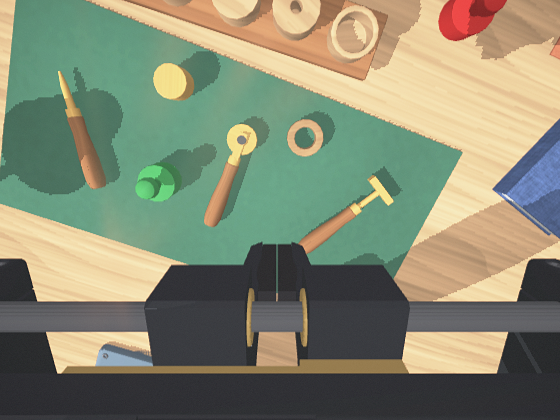

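The wrist view shows the wheel hub at (242,139) and the wide cup's mouth centre at about (354,32), with the narrow cup beside it at (296,10). Both match the projected estimates of (241.6,140.7) and (351,36). Next I move above the wheel for a second view, then measure from both.

Emit:
move_arm:
  commands:
    - {"delta_pos":[1.2,-1.1,0],"rotation":[0,0,0]}
    - {"delta_pos":[1.2,-1.2,0],"rotation":[0,0,0]}
    - {"delta_pos":[1.2,-1.2,0],"rotation":[0,0,0]}
    - {"delta_pos":[1.1,-1.1,0],"rotation":[0,0,0]}
    - {"delta_pos":[0,0,0],"rotation":[0,0,0]}

```text
t: 2.23
tcp_pos: [0.5152, -0.0135, 0.2823]
tool_rot: [0.985, 0.174, 0.0, -0.0]
wrist_force: [-0.1, 0.6, 0.1]
grip_width: 0.0003
grasp_force: 0.0
```

Run:
```python
from h import *
from types import SimpleNamespace
W=K("wrist");im=read_camera("wrist");np.savez("w1.npz",k=W[0],R=W[1],t=W[2],im=im)
cv2.imwrite("pics/w1.png",im[:,:,::-1])
d=np.load("w0.npz");W0=(d["k"],d["R"],d["t"])
def proj(c,p):
    q=c[0]@(c[1]@p+c[2]);return q[:2]/q[2]
def hub(c,im):   # dark hub near predicted wheel, centroid of yellow disc
    u,v=proj(c,np.array([.516,-.01,.023])).astype(int);x0,y0=u-40,max(v-40,0)
    cr=im[y0:v+40,x0:u+40];h=cv2.cvtColor(cr,cv2.COLOR_RGB2HSV)
    m=cv2.inRange(h,(20,80,120),(35,255,255))
    m=cv2.morphologyEx(m,cv2.MORPH_CLOSE,np.ones((13,13)));m=cv2.morphologyEx(m,cv2.MORPH_OPEN,cv2.getStructuringElement(2,(17,17)))
    cs=max(cv2.findContours(m,0,1)[0],key=cv2.contourArea);e=cv2.fitEllipse(cs);print("wheel",e,e[0][0]+x0,e[0][1]+y0)
    return e[0][0]+x0,e[0][1]+y0
a=hub(W0,d["im"]);b=hub(W,im);print(tri(W0,a,W,b))
for c,p in((W0,a),(W,b),(K("top"),(282.7,245.3))):print(plane(c,*p,.023))
print("cup pred",proj(W,np.array([.662,-.087,.07])),"w0 plane",plane(W0,354,31.5,.07))
s=sensors.observe();print(s["t"],s["tcp_pos"],s["tool_rot"])
```

```text
wheel ((39.85206985473633, 39.79133224487305), (29.057668685913086, 31.920961380004883), 24.891578674316406) 240.85206985473633 139.79133224487305
wheel ((39.58395004272461, 39.423500061035156), (27.831254959106445, 29.73736000061035), 33.36207580566406) 273.5839500427246 173.42350006103516
(array([ 0.51647951, -0.00840338,  0.01873704]), np.float64(0.0005101968969656619))
[ 0.51671238 -0.00867007  0.023     ]
[ 0.51747394 -0.00828464  0.023     ]
[ 0.5147252  -0.00848266  0.023     ]
cup pred [386.71070917  82.15108897] w0 plane [ 0.66679437 -0.08838079  0.07      ]
2.2833 [ 0.51462081 -0.01518518  0.28214215] [ 9.84865666e-01  1.73319050e-01 -3.55678914e-04  2.79309464e-05]
```

View pics/w1.png

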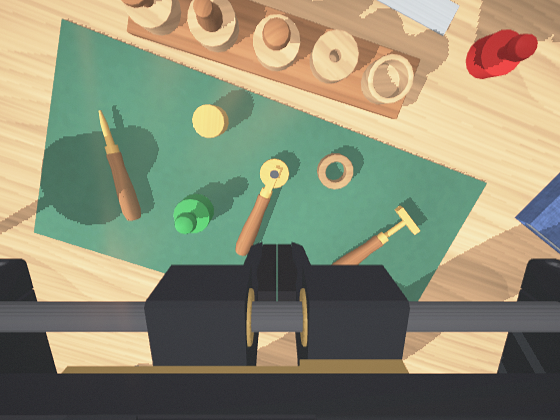

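The wheel hub is at (273.6,173.4), which triangulates to (0.517, −0.0085, 0.02) and agrees with the stated height. The wide cup's rim is at about (391,78) and the narrow cup at (336,56). I will come down over the wheel to TCP z ≈ 0.066.

Emit:
move_arm:
  commands:
    - {"delta_pos":[0.2,-0.3,1.0],"rotation":[0,0,0]}
    - {"delta_pos":[0.2,-0.3,2.5],"rotation":[0,0,0]}
    - {"delta_pos":[0,0,3.0],"rotation":[0,0,0]}
    - {"delta_pos":[0,0,3.0],"rotation":[0,0,0]}
    - {"delta_pos":[0,0,3.0],"rotation":[0,0,0]}

```text
t: 2.7
tcp_pos: [0.5157, -0.0098, 0.1556]
tool_rot: [0.985, 0.172, -0.0, 0.0]
wrist_force: [-0.2, -0.5, -0.2]
grip_width: 0.0003
grasp_force: 0.0
```

Emit:
move_arm:
  commands:
    - {"delta_pos":[0,0,3.0],"rotation":[0,0,0]}
    - {"delta_pos":[0,0,2.0],"rotation":[0,0,0]}
    - {"delta_pos":[0,0,1.5],"rotation":[0,0,0]}
    - {"delta_pos":[0,0,0.7],"rotation":[0,0,0]}
    - {"delta_pos":[0,0,0],"rotation":[0,0,0]}

```text
t: 3.12
tcp_pos: [0.5148, -0.0092, 0.0836]
tool_rot: [0.985, 0.172, -0.002, 0.0]
wrist_force: [-0.4, -0.4, -0.7]
grip_width: 0.0004
grasp_force: 0.0
```

Run:
```python
from h import *
S=K("side");im=read_camera("side");s=sensors.observe();print(s["t"],s["tcp_pos"],s["tool_rot"])
W=K("wrist");w=read_camera("wrist")
o=np.vstack([cv2.resize(im[150:330,200:440],(560,420),interpolation=2)[:180*7//3],])
cv2.imwrite("pics/chk.png",np.hstack([cv2.resize(im[150:330,220:400],(400,400),interpolation=2),w[0:400,80:480]])[:,:,::-1])
ws=[]
for f in("w0","w1"):
    d=np.load(f+".npz");ws.append((d["k"],d["R"],d["t"]))
print("cup",tri(ws[0],(354,31.5),ws[1],(391,79)),plane(ws[0],354,31.5,.07),plane(ws[1],391,79,.07),plane(K("top"),301.3,200,.07))
```

```text
3.1667 [ 0.51578042 -0.00881641  0.08487445] [ 9.85010888e-01  1.72489993e-01 -8.56791452e-04  1.35869028e-04]
cup (array([ 0.66432714, -0.08736114,  0.0783214 ]), np.float64(0.0003460662497797473)) [ 0.66679437 -0.08838079  0.07      ] [ 0.66643206 -0.08994936  0.07      ] [ 0.66206372 -0.08846347  0.07      ]
```

View pics/chk.png

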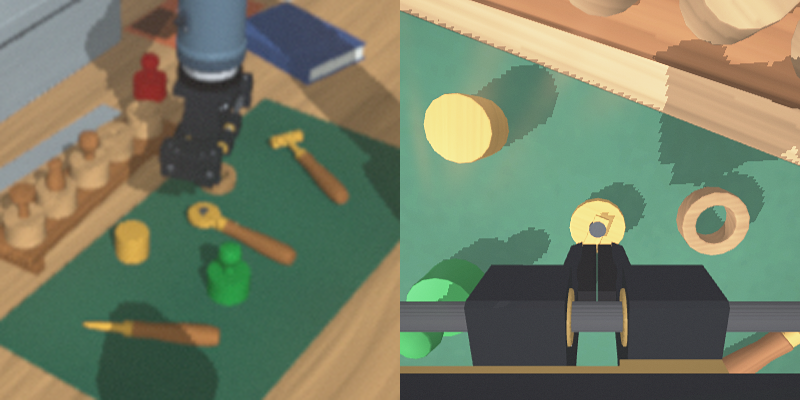

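The side crop shows the hand over the middle tool's wheel. In the wrist view the wheel hub is straight ahead of the fingertips. I will check where the fingertips project, then go down the last 1.9 cm.

Run:
```python
from h import *
s=sensors.observe();R=__import__("scipy.spatial.transform",fromlist=["Rotation"]).Rotation.from_quat(s["tool_rot"])
p=np.array(s["tcp_pos"])+R.apply([0,0,.019]);print("tip",p, R.as_matrix().round(3))
def proj(c,p):
    q=c[0]@(c[1]@p+c[2]);return q[:2]/q[2]
u=proj(K("side"),p);print("side crop px",(u-[220,150])*400/180,"wrist",proj(K("wrist"),p), "wheel wrist px",proj(K("wrist"),np.array([.517,-.0085,.023])))
print("wheel from wrist hub",plane(K("wrist"),278,229,.023),plane(K("wrist"),278,226,.023))
d=R.inv().apply(np.array([.517,-.0085,.067])-s["tcp_pos"]);print("move cm",d*100)
```

```text
tip [ 0.51658618 -0.00854458  0.06670852] [[ 0.94  0.34  0.  ]
 [ 0.34 -0.94 -0.  ]
 [ 0.    0.   -1.  ]]
side crop px [204.77034057 181.22814   ] wrist [276.41736206 258.99410225] wheel wrist px [276.54788375 229.58855116]
wheel from wrist hub [ 0.51776543 -0.00931076  0.023     ] [ 0.51988592 -0.00854039  0.023     ]
move cm [0.040433   0.00988741 1.87085598]
```

Emit:
move_arm:
  commands:
    - {"delta_pos":[0.1,0,0.8],"rotation":[0,0,0]}
    - {"delta_pos":[0,0,0.7],"rotation":[0,0,0]}
    - {"delta_pos":[0,0,0.3],"rotation":[0,0,0]}
    - {"delta_pos":[0,0,0],"rotation":[0,0,0]}
    - {"delta_pos":[0,0,0],"rotation":[0,0,0]}

```text
t: 3.63
tcp_pos: [0.5174, -0.0074, 0.0673]
tool_rot: [0.985, 0.173, -0.0, -0.0]
wrist_force: [-0.5, 1.0, 0.1]
grip_width: 0.0003
grasp_force: 0.0
```

Emit:
move_arm:
  commands:
    - {"delta_pos":[0,0,0],"rotation":[0,0,0]}
    - {"delta_pos":[0,0,0],"rotation":[0,0,0]}
    - {"delta_pos":[0,0,0],"rotation":[0,0,0]}
    - {"delta_pos":[0,0,0],"rotation":[0,0,0]}
    - {"delta_pos":[0,0,0],"rotation":[0,0,0]}

```text
t: 4.05
tcp_pos: [0.5176, -0.0075, 0.0675]
tool_rot: [0.985, 0.173, 0.0, 0.0]
wrist_force: [0.4, 0.3, -0.9]
grip_width: 0.0006
grasp_force: 0.0
```

Emit:
move_arm:
  commands:
    - {"delta_pos":[0,0,0],"rotation":[0,0,0]}
    - {"delta_pos":[0,0,0],"rotation":[0,0,0]}
    - {"delta_pos":[0,0,0],"rotation":[0,0,0]}
    - {"delta_pos":[0,0,0],"rotation":[0,0,0]}
    - {"delta_pos":[0,0,0],"rotation":[0,0,0]}

```text
t: 4.47
tcp_pos: [0.5175, -0.0074, 0.0674]
tool_rot: [0.985, 0.173, -0.0, -0.0]
wrist_force: [-0.4, 0.1, 0.4]
grip_width: -0.0001
grasp_force: 0.0
```

Emit:
move_arm:
  commands:
    - {"delta_pos":[0,0,0],"rotation":[0,0,0]}
    - {"delta_pos":[0,0,0],"rotation":[0,0,0]}
    - {"delta_pos":[0,0,0],"rotation":[0,0,0]}
    - {"delta_pos":[0,0,0],"rotation":[0,0,0]}
    - {"delta_pos":[0,0,0],"rotation":[0,0,0]}

```text
t: 4.88
tcp_pos: [0.5175, -0.0075, 0.0674]
tool_rot: [0.985, 0.173, -0.0, 0.0]
wrist_force: [0.0, -0.0, 0.1]
grip_width: 0.0002
grasp_force: 0.0
```

Emit:
move_arm:
  commands:
    - {"delta_pos":[0,0,0],"rotation":[0,0,0]}
    - {"delta_pos":[0,0,0],"rotation":[0,0,0]}
    - {"delta_pos":[0,0,0],"rotation":[0,0,0]}
    - {"delta_pos":[0,0,0],"rotation":[0,0,0]}
    - {"delta_pos":[0,0,0],"rotation":[0,0,0]}

```text
t: 5.3
tcp_pos: [0.5175, -0.0075, 0.0674]
tool_rot: [0.985, 0.173, -0.0, 0.0]
wrist_force: [-0.6, 0.3, 0.5]
grip_width: 0.0005
grasp_force: 0.0
```

Emit:
move_arm:
  commands:
    - {"delta_pos":[0,0,0],"rotation":[0,0,0]}
    - {"delta_pos":[0,0,0],"rotation":[0,0,0]}
    - {"delta_pos":[0,0,0],"rotation":[0,0,0]}
    - {"delta_pos":[0,0,0],"rotation":[0,0,0]}
    - {"delta_pos":[0,0,0],"rotation":[0,0,0]}

```text
t: 5.72
tcp_pos: [0.5175, -0.0074, 0.0674]
tool_rot: [0.985, 0.173, -0.0, 0.0]
wrist_force: [-0.8, -0.4, 0.3]
grip_width: 0.0007
grasp_force: 0.0
```

Emit:
move_arm:
  commands:
    - {"delta_pos":[0,0,0],"rotation":[0,0,0]}
    - {"delta_pos":[0,0,0],"rotation":[0,0,0]}
    - {"delta_pos":[0,0,0],"rotation":[0,0,0]}
    - {"delta_pos":[0,0,0],"rotation":[0,0,0]}
    - {"delta_pos":[0,0,0],"rotation":[0,0,0]}

```text
t: 6.13
tcp_pos: [0.5175, -0.0074, 0.0674]
tool_rot: [0.985, 0.173, -0.0, -0.0]
wrist_force: [-0.6, -1.0, -0.3]
grip_width: 0.0005
grasp_force: 0.0
```

The wheel was held for 2.5 s. Now I go up, across, and look at the cup.

Emit:
move_arm:
  commands:
    - {"delta_pos":[0,0,-2],"rotation":[0,0,0]}
    - {"delta_pos":[0,0,-3.5],"rotation":[0,0,0]}
    - {"delta_pos":[0,0,-3.5],"rotation":[0,0,0]}
    - {"delta_pos":[0,0,-3.5],"rotation":[0,0,0]}
    - {"delta_pos":[0,0,-3.5],"rotation":[0,0,0]}

```text
t: 6.55
tcp_pos: [0.5171, -0.0074, 0.229]
tool_rot: [0.985, 0.173, -0.0, -0.0]
wrist_force: [1.0, -1.1, 0.7]
grip_width: 0.0004
grasp_force: 0.0
```

Emit:
move_arm:
  commands:
    - {"delta_pos":[0,0,-3.5],"rotation":[0,0,0]}
    - {"delta_pos":[0,0,-2],"rotation":[0,0,0]}
    - {"delta_pos":[1.2,1.4,0],"rotation":[0,0,0]}
    - {"delta_pos":[2.0,2.3,0],"rotation":[0,0,0]}
    - {"delta_pos":[2.0,2.3,0],"rotation":[0,0,0]}

```text
t: 6.97
tcp_pos: [0.5875, -0.0464, 0.2834]
tool_rot: [0.985, 0.174, 0.001, 0.0]
wrist_force: [1.1, 0.4, 0.4]
grip_width: 0.0006
grasp_force: 0.0
```

Emit:
move_arm:
  commands:
    - {"delta_pos":[2.0,2.3,0],"rotation":[0,0,0]}
    - {"delta_pos":[2.0,2.3,0],"rotation":[0,0,0]}
    - {"delta_pos":[1.9,2.0,0],"rotation":[0,0,0]}
    - {"delta_pos":[0,0,0],"rotation":[0,0,0]}
    - {"delta_pos":[0,0,0],"rotation":[0,0,0]}

```text
t: 7.38
tcp_pos: [0.665, -0.0886, 0.2814]
tool_rot: [0.985, 0.172, -0.001, -0.0]
wrist_force: [-0.4, 0.5, 0.2]
grip_width: 0.0004
grasp_force: 0.0
```

Run:
```python
from h import *
W=K("wrist");s=sensors.observe();print(s["t"],s["tcp_pos"],s["tool_rot"])
w=read_camera("wrist");np.savez("w2.npz",k=W[0],R=W[1],t=W[2],im=w)
q=W[0]@(W[1]@[.6655,-.088,.07]+W[2]);u,v=q[:2]/q[2];print(u,v)
x0,y0=int(u)-60,int(v)-60
cv2.imwrite("pics/cup.png",cv2.resize(w[y0:y0+120,x0:x0+120,::-1],(600,600),interpolation=2));print(x0,y0)
```

```text
7.3833 [ 0.66497237 -0.08861966  0.2814495 ] [ 9.85021487e-01  1.72430628e-01 -5.25773580e-04 -2.66719316e-04]
276.24787225500677 183.17094237397797
216 123
```

View pics/cup.png

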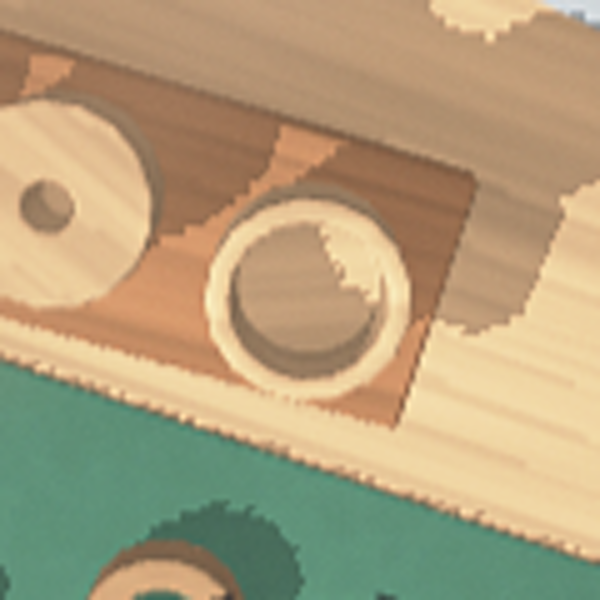

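The crop confirms the wide empty cup, with the narrow one to its left. The rim centre is at pixel (277.4,183.0) against a predicted (276.2,183.2), which is well under 1 mm off. I go down 16.6 cm to TCP z ≈ 0.115.

Emit:
move_arm:
  commands:
    - {"delta_pos":[0,0,1.5],"rotation":[0,0,0]}
    - {"delta_pos":[0,0,2.5],"rotation":[0,0,0]}
    - {"delta_pos":[0,0,2.5],"rotation":[0,0,0]}
    - {"delta_pos":[0,0,2.5],"rotation":[0,0,0]}
    - {"delta_pos":[0,0,2.5],"rotation":[0,0,0]}

```text
t: 7.85
tcp_pos: [0.6637, -0.0868, 0.167]
tool_rot: [0.985, 0.174, 0.0, -0.0]
wrist_force: [0.1, -0.1, -0.4]
grip_width: 0.0003
grasp_force: 0.0
```

Emit:
move_arm:
  commands:
    - {"delta_pos":[0,0,2.0],"rotation":[0,0,0]}
    - {"delta_pos":[0,0,1.5],"rotation":[0,0,0]}
    - {"delta_pos":[0,0,1.0],"rotation":[0,0,0]}
    - {"delta_pos":[0,0,0.5],"rotation":[0,0,0]}
    - {"delta_pos":[0,0,0],"rotation":[0,0,0]}

```text
t: 8.27
tcp_pos: [0.6639, -0.0875, 0.117]
tool_rot: [0.985, 0.173, -0.001, -0.0]
wrist_force: [0.2, -0.4, -0.1]
grip_width: 0.0005
grasp_force: 0.0
```

Run:
```python
from h import *
W=K("wrist");s=sensors.observe();print(s["t"],s["tcp_pos"],s["tool_rot"])
w=read_camera("wrist");cv2.imwrite("pics/cup2.png",w[:,:,::-1])
C=[]
for f in("w1","w2"):
    d=np.load(f+".npz");C.append((d["k"],d["R"],d["t"]))
print(tri(C[0],(391,79),C[1],(277.4,183)))
for p in[(.6655,-.088,.07)]:
    q=W[0]@(W[1]@p+W[2]);print(q[:2]/q[2])
```

```text
8.2667 [ 0.66394657 -0.08747764  0.11695427] [ 9.84856097e-01  1.73372335e-01 -6.53160327e-04 -2.74718575e-04]
(array([ 0.6662735 , -0.08936696,  0.07113263]), np.float64(0.0005212853511040117))
[278.09349542 237.17564229]
```

View pics/cup2.png

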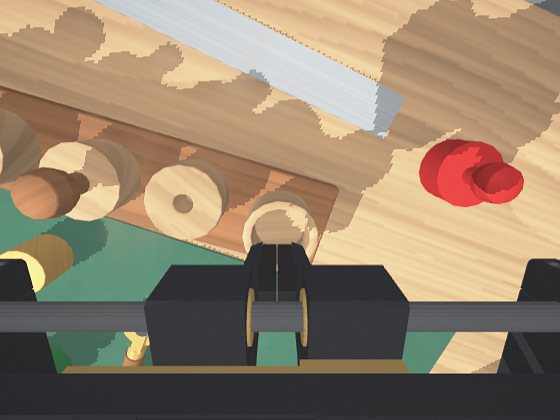

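The wide cup sits right under the fingertips, centred at about (279,237). It triangulates to (0.666, −0.089, 0.071), so the gap is 27 mm. I make a small correction, then hold.

Emit:
move_arm:
  commands:
    - {"delta_pos":[0.1,0.1,0.1],"rotation":[0,0,0]}
    - {"delta_pos":[0,0.1,0.1],"rotation":[0,0,0]}
    - {"delta_pos":[0,0,0],"rotation":[0,0,0]}
    - {"delta_pos":[0,0,0],"rotation":[0,0,0]}
    - {"delta_pos":[0,0,0],"rotation":[0,0,0]}

```text
t: 8.73
tcp_pos: [0.6666, -0.0897, 0.1157]
tool_rot: [0.985, 0.173, 0.0, 0.0]
wrist_force: [-0.3, -0.7, -0.3]
grip_width: 0.0005
grasp_force: 0.0
```

Emit:
move_arm:
  commands:
    - {"delta_pos":[0,0,0],"rotation":[0,0,0]}
    - {"delta_pos":[0,0,0],"rotation":[0,0,0]}
    - {"delta_pos":[0,0,0],"rotation":[0,0,0]}
    - {"delta_pos":[0,0,0],"rotation":[0,0,0]}
    - {"delta_pos":[0,0,0],"rotation":[0,0,0]}

```text
t: 9.15
tcp_pos: [0.6664, -0.0896, 0.1154]
tool_rot: [0.985, 0.173, -0.0, -0.0]
wrist_force: [1.1, 0.1, -0.1]
grip_width: 0.0004
grasp_force: 0.0
```

Emit:
move_arm:
  commands:
    - {"delta_pos":[0,0,0],"rotation":[0,0,0]}
    - {"delta_pos":[0,0,0],"rotation":[0,0,0]}
    - {"delta_pos":[0,0,0],"rotation":[0,0,0]}
    - {"delta_pos":[0,0,0],"rotation":[0,0,0]}
    - {"delta_pos":[0,0,0],"rotation":[0,0,0]}

```text
t: 9.57
tcp_pos: [0.6664, -0.0896, 0.1154]
tool_rot: [0.985, 0.173, 0.0, 0.0]
wrist_force: [-0.3, -0.4, -0.1]
grip_width: 0.0005
grasp_force: 0.0
```

Emit:
move_arm:
  commands:
    - {"delta_pos":[0,0,0],"rotation":[0,0,0]}
    - {"delta_pos":[0,0,0],"rotation":[0,0,0]}
    - {"delta_pos":[0,0,0],"rotation":[0,0,0]}
    - {"delta_pos":[0,0,0],"rotation":[0,0,0]}
    - {"delta_pos":[0,0,0],"rotation":[0,0,0]}

```text
t: 9.98
tcp_pos: [0.6664, -0.0896, 0.1154]
tool_rot: [0.985, 0.173, -0.0, 0.0]
wrist_force: [-0.6, 0.4, 0.5]
grip_width: 0.0004
grasp_force: 0.0
```

Emit:
move_arm:
  commands:
    - {"delta_pos":[0,0,0],"rotation":[0,0,0]}
    - {"delta_pos":[0,0,0],"rotation":[0,0,0]}
    - {"delta_pos":[0,0,0],"rotation":[0,0,0]}
    - {"delta_pos":[0,0,0],"rotation":[0,0,0]}
    - {"delta_pos":[0,0,0],"rotation":[0,0,0]}

```text
t: 10.4
tcp_pos: [0.6664, -0.0896, 0.1154]
tool_rot: [0.985, 0.173, -0.0, 0.0]
wrist_force: [-0.3, 0.2, 0.4]
grip_width: 0.0004
grasp_force: 0.0
```

Emit:
move_arm:
  commands:
    - {"delta_pos":[0,0,0],"rotation":[0,0,0]}
    - {"delta_pos":[0,0,0],"rotation":[0,0,0]}
    - {"delta_pos":[0,0,0],"rotation":[0,0,0]}
    - {"delta_pos":[0,0,0],"rotation":[0,0,0]}
    - {"delta_pos":[0,0,0],"rotation":[0,0,0]}

```text
t: 10.82
tcp_pos: [0.6664, -0.0896, 0.1154]
tool_rot: [0.985, 0.173, -0.0, -0.0]
wrist_force: [0.2, -0.5, 0.7]
grip_width: 0.0007
grasp_force: 0.0
```

Emit:
move_arm:
  commands:
    - {"delta_pos":[0,0,0],"rotation":[0,0,0]}
    - {"delta_pos":[0,0,0],"rotation":[0,0,0]}
    - {"delta_pos":[0,0,0],"rotation":[0,0,0]}
    - {"delta_pos":[0,0,0],"rotation":[0,0,0]}
    - {"delta_pos":[0,0,0],"rotation":[0,0,0]}

```text
t: 11.23
tcp_pos: [0.6664, -0.0896, 0.1154]
tool_rot: [0.985, 0.173, -0.0, 0.0]
wrist_force: [0.4, -0.1, -1.0]
grip_width: 0.0004
grasp_force: 0.0
```

Emit:
move_arm:
  commands:
    - {"delta_pos":[0,0,-2],"rotation":[0,0,0]}
    - {"delta_pos":[0,0,-3],"rotation":[0,0,0]}
    - {"delta_pos":[0,0,-3],"rotation":[0,0,0]}
    - {"delta_pos":[0,0,-3],"rotation":[0,0,0]}
    - {"delta_pos":[0,0,-3],"rotation":[0,0,0]}

```text
t: 11.65
tcp_pos: [0.6662, -0.0896, 0.2569]
tool_rot: [0.985, 0.173, -0.0, -0.0]
wrist_force: [0.1, -0.3, -0.1]
grip_width: 0.0002
grasp_force: 0.0
```

Emit:
move_arm:
  commands:
    - {"delta_pos":[0,0,-3],"rotation":[0,0,0]}
    - {"delta_pos":[0,0,-2],"rotation":[0,0,0]}
    - {"delta_pos":[0,0,-1],"rotation":[0,0,0]}
    - {"delta_pos":[0,0,0],"rotation":[0,0,0]}
    - {"delta_pos":[0,0,0],"rotation":[0,0,0]}

```text
t: 12.07
tcp_pos: [0.6661, -0.0896, 0.3146]
tool_rot: [0.985, 0.173, -0.0, -0.0]
wrist_force: [-0.5, -0.3, 0.1]
grip_width: 0.0004
grasp_force: 0.0
```

Both targets were held for about 2.5 s each, and the hand has risen 20 cm.

```bash
python3 -c "
from cell import order;print(order.close_job())"
```

```text
the job is handed in; nothing more can be done
None
```

The job is handed in: I pointed at the brass wheel and then the wide empty cup for about 2.5 s each, fingertips about 25 mm above, then raised the hand 20 cm with no sign of contact; no verdict was returned.

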